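# Snap the red cover cap home on the playroom shelf panel

### The arm

A 6-joint arm with a two-finger parallel gripper is mounted at the origin on the work surface. World frame = base frame: x ahead of the robot, y to its left, z up, the work surface at z = 0. Lengths are in m, angles in degrees, forces in N, time in s.
With the tool pointing down it reaches from about 0.4 to 0.825 m from the base axis. Payload 7 kg.
Tool frame: the origin (TCP) lies on the mounting face of the last link; the fingertips stand 178 mm ahead of it and the grasp point (between the pads) lies 159 mm ahead of it (ctrl.tip_extent is the distance from the TCP to the fingertips, in m); z points along the fingers, y is the direction in which the jaws open and shut (so a half turn about z gives the same grasp; the last joint's range is limited). The gripper opens to 88 mm and grips with 3 to 60 N. Pads are 19 mm wide; open, the fingers measure 130 mm over their backs; the gripper's body (78 mm by 193 mm) begins 47 mm behind the grasp point.
Start: joints at [-50.816, 20.546, 0.682, 0, -70.136, -16.507], TCP at [0.26, -0.623, 0.405] pointing down, gripper open.
Joint ranges: [-176.03, 176.03], [-82.01, 121.73], [-58.28, 71.71], [-173.87, 95.51], [-174.79, -0.11], [-173.66, 173.66]. Speed limits (degrees/s): [136.94, 136.94, 172.46, 180, 180, 180].

### API

Orientations are given as [roll, pitch, yaw] about the fixed x, y, z axes, in that order (R = Rz(yaw) Ry(pitch) Rx(roll)).
In Python, from plant import ctrl gives the robot as it stands. The module is installed in compiled form; this text tells all that it offers.
- The arm moves only by the tool carry_out, never from a script. Its argument "moves" is text: rows parted by semicolons, each of 7 numbers parted by spaces: the finger opening in m, from 0 to 0.0876, then the shift along the tool's x, y, z in m, then the turn, a rotation vector about the tool's x, y, z in rad. A call has 1 to 20 rows; each row is the pose to reach, as a shift and turn from the pose commanded when the call began, along the tool's axes at that moment; what a row does not reach only later rows make up. A row lasts 1/10 s, in which the tool goes at most 50 mm and 8.59 degrees, less where a joint would pass 70% of its speed; a pose out of reach is approached as far as the arm can. A call with a gripper value outside its range is refused whole. The fingers move at their own pace and stop on an object; the grip force is fixed at half the most. Time passes only in rows, so rows that repeat a pose let the fingers close. It gives the time, the measured TCP pose, the force and the opening at its end, in the units of the state.
- ctrl.get_obs(): the state, without advancing time (a new reading comes with each control period).
- ctrl.snapshot(name): name is "scene" or "top" or "wrist"; returns a dict with "image" (384x512x3 uint8, red, green, blue), "K" (3x3 intrinsics, pixels), "R" (3x3) and "t" (3): a world point X has camera coordinates R X + t. Camera axes: x right, y down, z forward; pixel columns grow to the right and rows downward; lengths in m; the calibration is good to about 2 mm. A picture is of the moment at which its call begins. There is no depth.
- ctrl.close_job(): hands the job in, once; it reports no verdict.
Trained networks look in a picture, given as the dict that the camera call returned (one of the last four; its "shot" number tells which), for a name from the list of things; names that differ only in an ending like _2 or _b are one class to them, and where a whole thing is asked for, a point or a joint stands for the part that bears it (a point fixed in the world has none). Each returns a list of dicts, best first, with "confidence" (0 to 1); they miss things now and then, are a little off and sometimes report something else, mostly with a low value. They report only what shows in the picture. A call takes as long as a camera call. They do not tell look-alikes from the thing itself.
- ctrl.recognise(picture, label): "extent" ([left, top, right, bottom] in pixels, round what is visible of it).
- ctrl.trace(picture, label): "region" (384x512 bool, what is visible of it) and "extent" ([left, top, right, bottom] in pixels, round what is visible of it).
- ctrl.mark_of(picture, label): "at" ([row, column] in pixels: a listed point, or the origin of a listed thing).
The state is a dict: "clock": time; "joint_pos": joint angles; "qvel": joint speeds; "tau": joint torques, N m; "tool_pos": TCP position; "orientation": TCP orientation; "force": force on the tool from outside, world axes, zero at the start; "moment": the same for the moment, N m; "opening": finger opening in m.
Only numpy, scipy, OpenCV 4.12 (cv2) and the standard library are available. Lean on these libraries where they do the work, as an engineer would, in place of code of your own. Each camera call takes 0.05 s, during which the arm holds its last target.

### The job

Take the wooden pusher with the black rubber foot by its handle and, holding it upright, press the red cap straight down until it is fully home in its recess in the shelf panel; use the pusher, not the gripper, on the cap. Leave the yellow cap standing up as it is, because the screw under it still has to be tightened. Then stand the pusher upright on the table top and let go of it.

Things in the scene. Friction and masses are not known exactly. Their poses are not given: they have to be found in the camera images.
- pusher: Loose hand pusher, about 0.2 kg, 110 mm tall, standing upright on the table: a round brown wooden handle 30 mm in diameter from 20 mm up to the top at 110 mm, on a round foot 44 mm in diameter and 20 mm high with a black rubber underside. Origin: centre of the foot's underside; z points up along the handle.
- red_cap: Red plastic cap, flat disc 50 mm in diameter, 8 mm thick, in one of three round recesses (54 mm wide, 12 mm deep, in a row 100 mm apart) of a wooden panel fixed flat on the table (120 x 320 mm, 28 mm thick). Origin: centre of its top face, z up. Starts raised, top 38 mm above the table (10 above the panel); travels 8 mm straight down to home, top 2 mm above the panel. May be pressed up to 12 mm off centre.
- red_snap (a joint): How far the red cap is pressed in, m: 0 = raised, 0.008 = fully home, on the recess floor. Its snap barbs grip the recess: it takes about 9 N to move all the way down, and the cap stays wherever it is left (half-way too, so press until it stops).
- yellow_cap: Yellow plastic cap, same size, make and raised height as the red one, in another recess of the same panel. Origin: centre of its top face, z up. Must stay raised. (The white cap in the third recess is fixed and already home.)
Mind the look-alikes: they are no part of the job. Several things have the shape of the pusher; the one meant has the colours described above.

How it is judged:
By the outcome, as a careful person would: the job done as asked, in the order asked, and still so for the second after the job is handed in, with the robot touching nothing.
It also fails if it takes over 43 s, if anything falls off the work surface, if the arm or the gripper's body presses on something with over 40 N, if the wrist force passes 120 N, or if a joint passes its speed limit or range.

## Working session

There is one attempt and no reset: what is moved stays moved. The work goes in short steps, Python scripts to look and compute and a tool call to move; the robot and the scene stay as the last step left them, time stands still between calls to the robot, and variables do not carry over. Pictures are saved under pics/ and viewed, and the job is handed in when it is done.

Besides the shell and the picture viewer there is one more tool, called after "Request:" by a JSON object that holds its "op" and its "data". carry_out: Moves the arm, as the interface text tells. Its arguments: {"type":"object","properties":{"moves":{"type":"string"}},"required":["moves"]}

```bash
mkdir -p pics
cat > h.py <<'E'
import numpy as np,cv2
from plant import ctrl
def save(p,n): cv2.imwrite('pics/'+n+'.png',cv2.cvtColor(p['image'],cv2.COLOR_RGB2BGR))
def ray(p,u,v,z):
    K,R,t=map(np.array,(p['K'],p['R'],p['t'])); c=-R.T@t; d=R.T@np.linalg.inv(K)@np.array([u,v,1.]); return c+d*(z-c[2])/d[2]
def proj(p,X):
    q=p['K']@(np.array(p['R'])@X+p['t']); return q[:2]/q[2]
E
python3 - <<'E'
from h import *
for n in ['scene','top']:
    p=ctrl.snapshot(n); save(p,n+'0')
    print(n,-np.array(p['R']).T@p['t'])
    for l,z in [('pusher',0),('red_cap',.038),('yellow_cap',.038)]:
        for m in ctrl.mark_of(p,l): print(l,m['at'],round(m['confidence'],2),ray(p,m['at'][1],m['at'][0],z).round(4))
        for m in ctrl.recognise(p,l): print('  box',np.round(m['extent']),round(m['confidence'],2))
print(ctrl.get_obs())
E
```

```text
scene [ 0.86712424 -0.46394529  0.56278803]
pusher [225.1, 154.4] 0.74 [ 0.3784 -0.1567  0.    ]
pusher [265.8, 175.1] 0.59 [ 0.4788 -0.1982  0.    ]
  box [134. 177. 161. 236.] 0.87
  box [156. 213. 188. 272.] 0.6
red_cap [176.3, 350.1] 0.75 [0.6096 0.1542 0.038 ]
  box [335. 167. 360. 190.] 0.79
yellow_cap [203.9, 327.8] 0.94 [0.6173 0.0575 0.038 ]
  box [314. 198. 342. 220.] 0.94
top [ 0.42210908 -0.03531068  0.87910114]
pusher [271.5, 325.8] 0.83 [ 0.3741 -0.164   0.    ]
pusher [220.9, 340.6] 0.75 [ 0.466  -0.1912  0.    ]
  box [329. 207. 363. 229.] 0.94
  box [312. 258. 340. 282.] 0.61
red_cap [141.1, 151.0] 0.67 [0.6023 0.1538 0.038 ]
  box [137. 126. 167. 152.] 0.57
yellow_cap [133.3, 207.9] 0.6 [0.6178 0.0519 0.038 ]
  box [192. 118. 222. 147.] 0.96
{'clock': 0.7, 'joint_pos': array([-5.08143720e+01,  2.05458497e+01,  6.81190689e-01,  7.75592391e-04,
       -7.01372913e+01, -1.65093072e+01]), 'qvel': array([-0.00710549, -0.02848701,  0.09764441,  0.01840876,  0.04681376,
       -0.01239671]), 'tau': array([ 7.28517534e-04, -5.82162952e+01,  2.93251008e+01,  7.00102061e+00,
        1.26146272e-02, -6.75965703e-05]), 'tool_pos': array([ 0.26022177, -0.62279121,  0.40466361]), 'orientation': array([ 1.79998337e+02, -1.25359526e-03, -1.57323416e+02]), 'force': array([-0.21067367,  0.10514572,  0.84348252]), 'moment': array([ 0.02406752,  0.04844988, -0.02455445]), 'opening': 0.08754823714442062}
```

```bash
python3 -c "
import cv2,numpy as np
a=cv2.imread('pics/scene0.png');b=cv2.imread('pics/top0.png')
cv2.imwrite('pics/s1.png',cv2.resize(a,(768,576),interpolation=2));cv2.imwrite('pics/t1.png',cv2.resize(b,(768,576),interpolation=2))"
```

```text
(no output)
```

View pics/s1.png

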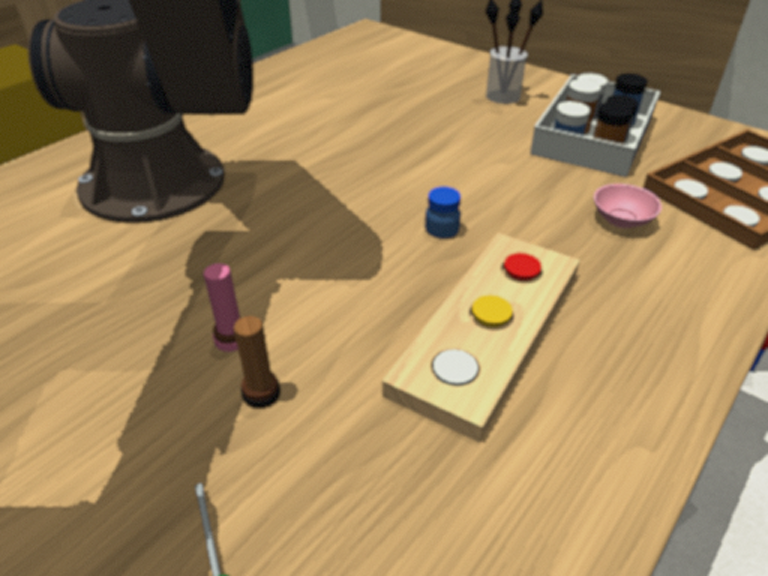

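View pics/t1.png

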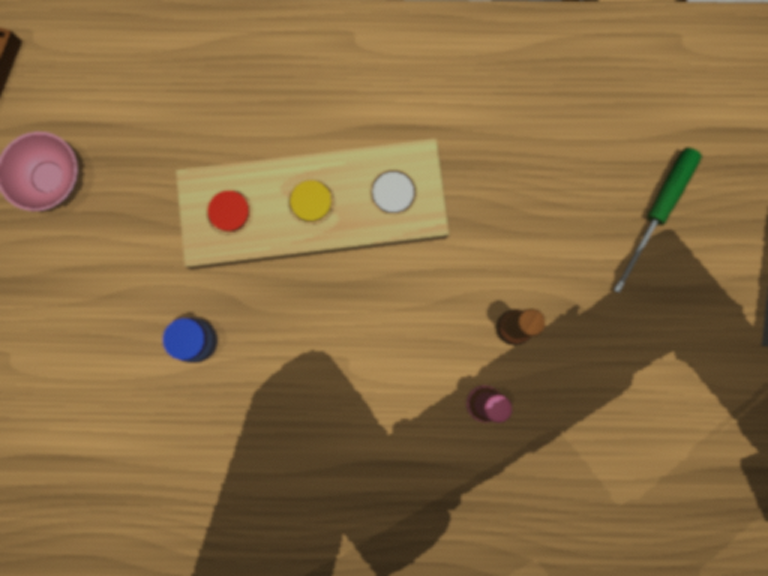

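The scene picture (enlarged 1.5x) shows the brown pusher with its dark foot at (258,390). The pink look-alike is at (227,345), the red cap at (522,266) and the yellow cap at (492,310). Next I'll refine the positions from colour and outline.

```bash
cat > m.py <<'E'
from h import *
from scipy.optimize import least_squares
def disc(z,r,n=40):
    a=np.linspace(0,2*np.pi,n); return np.c_[r*np.cos(a),r*np.sin(a),0*a+z]
def hull(p,parts,xy):
    P=np.vstack(parts)+[xy[0],xy[1],0]; q=(P@np.array(p['R']).T+p['t'])@np.array(p['K']).T; return q[:,:2]/q[:,2:]
def fitbox(p,box,parts,x0):
    f=lambda x:(lambda q:np.r_[q.min(0),q.max(0)])(hull(p,parts,x))-box
    s=least_squares(f,x0); return s.x,s.fun
E
python3 - <<'E'
from m import *
for n in ['scene','top']:
    p=ctrl.snapshot(n); hsv=cv2.cvtColor(p['image'],cv2.COLOR_RGB2HSV)
    for l,m in [('red',((hsv[...,0]<5)|(hsv[...,0]>175))&(hsv[...,1]>200)&(hsv[...,2]>110)),('yellow',(hsv[...,0]>21)&(hsv[...,0]<30)&(hsv[...,1]>200)&(hsv[...,2]>120))]:
        k,L,S,C=cv2.connectedComponentsWithStats(m.astype('uint8'))
        for i in range(1,k):
            if S[i,4]>150: print(n,l,S[i],ray(p,*C[i],.038).round(4))
    for r in ctrl.trace(p,'pusher'):
        b=np.array(r['extent'])+0.
        ys,xs=np.where(r['region']); b2=np.array([xs.min(),ys.min(),xs.max()+1,ys.max()+1.])
        x,res=fitbox(p,b2,[disc(0,.022),disc(.02,.022),disc(.11,.015)],[.45,-.18])
        print(n,'pusher',b2,r['confidence'],x.round(4),res.round(1))
E
```

```text
scene red [336 170  24  15 283] [0.6077 0.1497 0.038 ]
scene yellow [315 198  26  18 361] [0.621  0.0511 0.038 ]
scene pusher [155. 211. 188. 273.] 0.85 [ 0.474  -0.1951] [ 0.4 -0.7 -0.4  0.7]
scene pusher [135. 176. 159. 235.] 0.73 [ 0.3765 -0.163 ] [-3.8 -0.7  4.2  0.3]
top red [140 128  25  25 497] [0.604  0.1523 0.038 ]
top yellow [194 121  26  26 492] [0.6175 0.0541 0.038 ]
top pusher [311. 257. 341. 282.] 0.78 [ 0.3785 -0.1579] [-0.8 -0.3  0.7  0.2]
top pusher [330. 205. 363. 230.] 0.77 [ 0.4713 -0.1931] [-0.4 -0.   0.4  0. ]
```

Request:
{"op": "carry_out", "data": {"moves": "0.0876 -0.011 0.009 0.001 0 0 0; 0.0876 -0.033 0.028 0.004 0 0 0; 0.0876 -0.061 0.053 0.008 0 0 0; 0.0876 -0.094 0.082 0.012 0 0 0; 0.0876 -0.127 0.110 0.016 0 0 0; 0.0876 -0.159 0.138 0.020 0 0 0; 0.0876 -0.192 0.166 0.024 0 0 0; 0.0876 -0.224 0.195 0.028 0 0 0; 0.0876 -0.257 0.223 0.032 0 0 0; 0.0876 -0.289 0.251 0.036 0 0 0; 0.0876 -0.318 0.276 0.040 0 0 0; 0.0876 -0.340 0.295 0.042 0 0 0; 0.0876 -0.354 0.308 0.044 0 0 0; 0.0876 -0.3615 0.314 0.045 0 0 0; 0.0876 -0.3615 0.314 0.045 0 0 0; 0.0876 -0.3615 0.314 0.045 0 0 0"}}

```text
clock: 2.5
tool_pos: [0.4725, -0.1938, 0.3597]
orientation: [-180.0, -0.0, -157.3]
force: [0.5, -0.9, 0.2]
opening: 0.0872
```

Run:
```python
from m import *
o=ctrl.get_obs(); print(o['clock'],o['tool_pos'],o['orientation'],o['joint_pos'].round(1))
p=ctrl.snapshot('wrist'); save(p,'w1')
for l,z in [('pusher',0)]:
    for r in ctrl.trace(p,l):
        ys,xs=np.where(r['region']); b2=np.array([xs.min(),ys.min(),xs.max()+1,ys.max()+1.])
        x,res=fitbox(p,b2,[disc(0,.022),disc(.02,.022),disc(.11,.015)],[.47,-.19]); print(b2,r['confidence'],x.round(4),res.round(1))
P=np.array([.4725,-.194,.11]); print(proj(p,P),proj(p,P-[0,0,.11]))
```

```text
2.5 [ 0.47247505 -0.19381287  0.35970519] [-1.79998824e+02 -4.88298619e-03 -1.57303720e+02] [ -0.2   7.1 -23.5   0.  -59.4 -67.1]
[238. 161. 273. 217.] 0.86 [ 0.471  -0.1932] [-0.9 -1.1  0.9  0.8]
[295.  99. 357. 138.] 0.86 [ 0.3796 -0.1579] [-1.3 -0.6  0.9  1. ]
[254.02009898 202.79445743] [254.44745109 178.10967563]
```

View pics/w1.png

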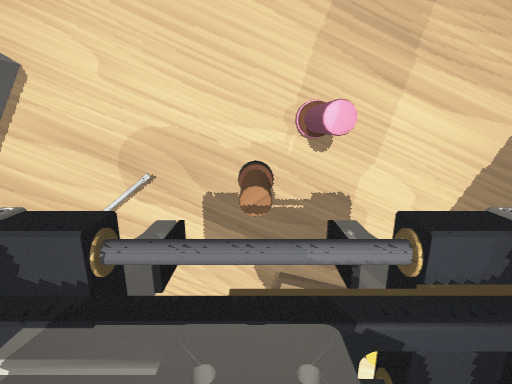

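The wrist picture shows the brown handle's top at (256,200), midway between the jaws. The pink one is well clear at (340,117). I'll descend and grip.

Request:
{"op": "carry_out", "data": {"moves": "0.0876 0 0 0.008 0 0 0; 0.0876 0 0 0.025 0 0 0; 0.0876 0 0 0.045 0 0 0; 0.0876 0 0 0.065 0 0 0; 0.0876 0 0 0.085 0 0 0; 0.0876 0 0 0.102 0 0 0; 0.0876 0 0 0.115 0 0 0; 0.0876 0 0 0.123 0 0 0; 0.0876 0 0 0.125 0 0 0; 0.0876 0 0 0.125 0 0 0; 0.04 0 0 0.125 0 0 0; 0.02 0 0 0.125 0 0 0; 0.02 0 0 0.125 0 0 0; 0.02 0 0 0.125 0 0 0; 0.02 0 0 0.125 0 0 0; 0.02 0 0 0.125 0 0 0; 0.02 0 0 0.125 0 0 0; 0.02 0 0 0.125 0 0 0"}}

```text
clock: 4.4
tool_pos: [0.4727, -0.1937, 0.2347]
orientation: [-180.0, 0.0, -157.3]
force: [-0.5, 2.1, -0.9]
opening: 0.0299
```

Request:
{"op": "carry_out", "data": {"moves": "0.02 0 0 -0.008 0 0 0; 0.02 0 0 -0.025 0 0 0; 0.02 0 0 -0.045 0 0 0; 0.02 -0.005 0.005 -0.065 0 0 0; 0.02 -0.018 0.019 -0.08 0 0 0; 0.02 -0.038 0.040 -0.09 0 0 0; 0.02 -0.061 0.064 -0.09 0 0 0; 0.02 -0.087 0.091 -0.09 0 0 0; 0.02 -0.113 0.118 -0.09 0 0 0; 0.02 -0.139 0.145 -0.09 0 0 0; 0.02 -0.165 0.172 -0.09 0 0 0; 0.02 -0.191 0.199 -0.09 0 0 0; 0.02 -0.214 0.224 -0.09 0 0 0; 0.02 -0.233 0.244 -0.09 0 0 0; 0.02 -0.247 0.258 -0.09 0 0 0; 0.02 -0.254 0.265 -0.09 0 0 0; 0.02 -0.2553 0.267 -0.09 0 0 0; 0.02 -0.2553 0.267 -0.09 0 0 0; 0.02 -0.2553 0.267 -0.09 0 0 0"}}

```text
clock: 6.3
tool_pos: [0.605, 0.1501, 0.3247]
orientation: [180.0, -0.0, -157.4]
force: [0.3, -0.2, -3.3]
opening: 0.0294
```

Run:
```python
from m import *
o=ctrl.get_obs(); print(o['clock'],o['tool_pos'],o['orientation'],o['joint_pos'].round(1),o['force'],o['opening'])
p=ctrl.snapshot('scene'); save(p,'s2')
c=p['image'][100:270,240:430]; cv2.imwrite('pics/s2c.png',cv2.cvtColor(cv2.resize(c,None,fx=4,fy=3.5,interpolation=2),cv2.COLOR_RGB2BGR)[:600])
for r in ctrl.recognise(p,'pusher'): print(r)
print(proj(p,np.array([.605,.151,.09])),proj(p,np.array([.605,.151,.2])))
p=ctrl.snapshot('wrist'); save(p,'w2')
for r in ctrl.recognise(p,'red_cap'): print(r)
print(proj(p,np.array([.605,.151,.038])),proj(p,np.array([.605,.151,.09])))
```

```text
6.3 [0.60497039 0.15009042 0.32470228] [ 1.79998357e+02 -2.59753650e-02 -1.57372874e+02] [ 31.9  19.2 -12.3  -0.  -58.5 -99.2] [ 0.32855395 -0.17697418 -3.3288931 ] 0.029359699974632423
{'extent': [339.1, 137.9, 364.6, 159.9], 'confidence': 0.67}
{'extent': [136.1, 173.5, 165.4, 236.2], 'confidence': 0.65}
[351.19248131 154.94186539] [360.72821273 103.46419607]
{'extent': [234.2, 169.2, 287.5, 198.1], 'confidence': 0.76}
[255.18973126 192.59883143] [255.14411475 208.25404016]
```

View pics/s2c.png

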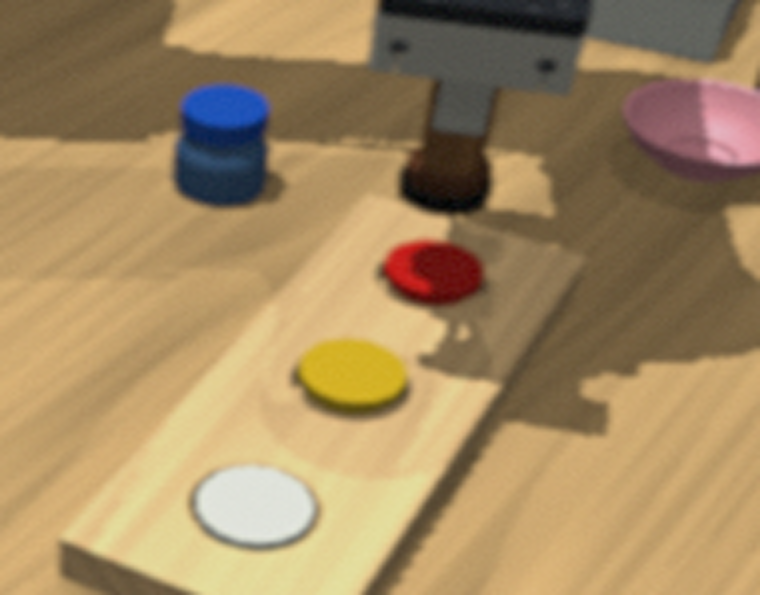

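View pics/w2.png

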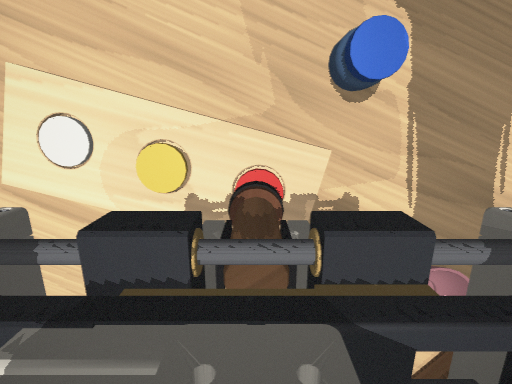

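The foot hangs over the red cap. The wrist view puts the cap about 3 mm further along tool +y (cap columns 234–285, foot 228–284), so I'll correct by that and press.

Request:
{"op": "carry_out", "data": {"moves": "0.02 0 0.001 0.006 0 0 0; 0.02 0 0.003 0.018 0 0 0; 0.02 0 0.003 0.032 0 0 0; 0.02 0 0.003 0.043 0 0 0; 0.02 0 0.003 0.048 0 0 0; 0.02 0 0.003 0.050 0 0 0; 0.02 0 0.003 0.051 0 0 0; 0.02 0 0.003 0.052 0 0 0; 0.02 0 0.003 0.053 0 0 0; 0.02 0 0.003 0.054 0 0 0; 0.02 0 0.003 0.055 0 0 0; 0.02 0 0.003 0.056 0 0 0; 0.02 0 0.003 0.056 0 0 0"}}

```text
clock: 7.8
tool_pos: [0.6044, 0.1539, 0.2701]
orientation: [-180.0, 0.1, -157.3]
force: [-1.8, 1.2, 5.8]
opening: 0.0295
```

Request:
{"op": "carry_out", "data": {"moves": "0.02 0 0 0.001 0 0 0; 0.02 0 0 0.002 0 0 0; 0.02 0 0 0.003 0 0 0; 0.02 0 0 0.004 0 0 0; 0.02 0 0 0.005 0 0 0; 0.02 0 0 0.006 0 0 0; 0.02 0 0 0.006 0 0 0; 0.02 0 0 0.006 0 0 0"}}

```text
clock: 8.6
tool_pos: [0.6045, 0.154, 0.2645]
orientation: [-180.0, 0.1, -157.3]
force: [-2.7, -0.4, 8.7]
opening: 0.0296
```

Request:
{"op": "carry_out", "data": {"moves": "0.02 0 0 0.001 0 0 0; 0.02 0 0 0.002 0 0 0; 0.02 0 0 0.002 0 0 0; 0.02 0 0 0.003 0 0 0; 0.02 0 0 0.003 0 0 0; 0.02 0 0 0.003 0 0 0"}}

```text
clock: 9.2
tool_pos: [0.6048, 0.154, 0.2641]
orientation: [-180.0, 0.3, -157.2]
force: [-8.6, -1.4, 24.9]
opening: 0.0293
```

The motion stopped (0.4 mm for 3 mm commanded) and the force rose to about 28 N, so the cap is on the floor of its recess. I'll lift and look.

Request:
{"op": "carry_out", "data": {"moves": "0.02 0 0 -0.003 0 0 0; 0.02 0 0 -0.006 0 0 0; 0.02 0 0 -0.012 0 0 0; 0.02 0 0 -0.024 0 0 0; 0.02 0 0 -0.038 0 0 0; 0.02 0 0 -0.052 0 0 0; 0.02 0 0 -0.062 0 0 0; 0.02 0 0 -0.068 0 0 0; 0.02 0 0 -0.070 0 0 0; 0.02 0 0 -0.070 0 0 0"}}

```text
clock: 10.2
tool_pos: [0.6041, 0.1538, 0.3298]
orientation: [180.0, 0.0, -157.3]
force: [-0.3, 0.0, -3.3]
opening: 0.0296
```

Run:
```python
from m import *
o=ctrl.get_obs(); print(o['clock'],o['tool_pos'],o['orientation'],o['force'],o['opening'])
p=ctrl.snapshot('scene'); save(p,'s3')
c=p['image'][100:270,240:430]; cv2.imwrite('pics/s3c.png',cv2.cvtColor(cv2.resize(c,None,fx=4,fy=3.5,interpolation=2),cv2.COLOR_RGB2BGR)[:600])
for l in ['red_cap','yellow_cap','pusher']: print(l,[(r['extent'],r['confidence']) for r in ctrl.recognise(p,l)])
```

```text
10.2 [0.60407616 0.1538186  0.3297845 ] [ 1.79990513e+02  9.39454764e-03 -1.57327805e+02] [-0.3012216   0.01202523 -3.29705454] 0.029619290431055757
red_cap []
yellow_cap [([311.1, 195.4, 339.2, 218.9], 0.82)]
pusher [([137.2, 175.4, 164.4, 233.9], 0.79), ([340.4, 122.4, 364.8, 156.5], 0.6)]
```

View pics/s3c.png

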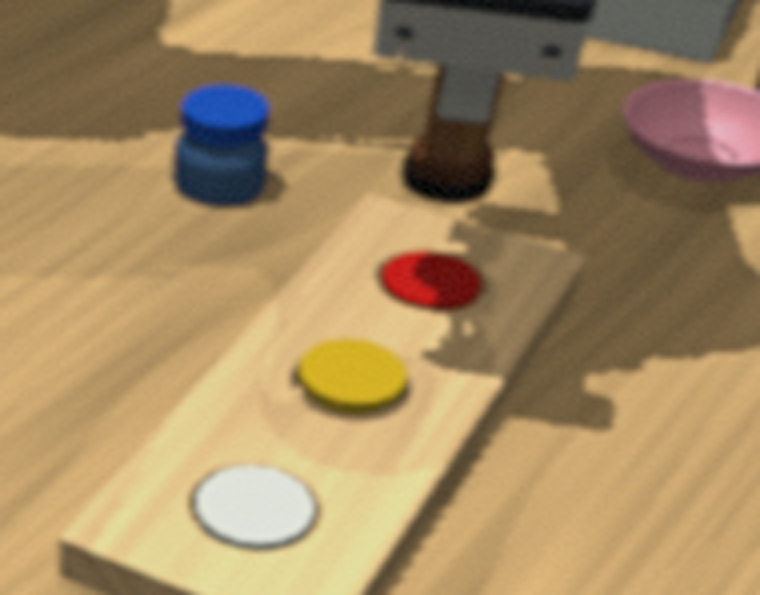

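The red cap now sits flush like the white one, at (432,280) in the crop. The yellow cap still stands raised at (352,373), with its side wall and shadow visible. Next I'll set the pusher down on free table around (0.465, -0.04).

Request:
{"op": "carry_out", "data": {"moves": "0.02 0.008 -0.005 0 0 0 0; 0.02 0.025 -0.015 0 0 0 0; 0.02 0.050 -0.031 0 0 0 0; 0.02 0.078 -0.048 0 0 0 0; 0.02 0.106 -0.065 0 0 0 0; 0.02 0.134 -0.083 0 0 0 0; 0.02 0.160 -0.099 0 0 0 0; 0.02 0.182 -0.112 0 0 0 0; 0.02 0.196 -0.121 0.004 0 0 0; 0.02 0.202 -0.125 0.014 0 0 0; 0.02 0.203 -0.125 0.028 0 0 0; 0.02 0.203 -0.125 0.045 0 0 0; 0.02 0.203 -0.125 0.062 0 0 0; 0.02 0.203 -0.125 0.075 0 0 0; 0.02 0.203 -0.125 0.083 0 0 0; 0.02 0.203 -0.125 0.087 0 0 0; 0.02 0.203 -0.125 0.089 0 0 0; 0.02 0.203 -0.125 0.091 0 0 0; 0.02 0.203 -0.125 0.092 0 0 0; 0.02 0.203 -0.125 0.092 0 0 0"}}

```text
clock: 12.4
tool_pos: [0.4651, -0.0397, 0.2379]
orientation: [-180.0, 0.0, -157.3]
force: [-0.8, -0.7, -2.3]
opening: 0.0295
```

Request:
{"op": "carry_out", "data": {"moves": "0.02 0 0 0.0005 0 0 0; 0.02 0 0 0.001 0 0 0; 0.02 0 0 0.0015 0 0 0; 0.02 0 0 0.002 0 0 0; 0.02 0 0 0.0025 0 0 0; 0.02 0 0 0.0025 0 0 0; 0.02 0 0 0.0025 0 0 0"}}

```text
clock: 13.1
tool_pos: [0.4651, -0.0397, 0.2351]
orientation: [180.0, -0.0, -157.3]
force: [0.8, 0.1, -2.8]
opening: 0.0291
```

Request:
{"op": "carry_out", "data": {"moves": "0.02 0 0 0.0005 0 0 0; 0.02 0 0 0.001 0 0 0; 0.02 0 0 0.001 0 0 0; 0.02 0 0 0.001 0 0 0"}}

```text
clock: 13.5
tool_pos: [0.4651, -0.0397, 0.2345]
orientation: [-180.0, 0.0, -157.3]
force: [-1.3, 0.3, 5.4]
opening: 0.0293
```

It is on the table. I'll release and rise.

Request:
{"op": "carry_out", "data": {"moves": "0.02 0 0 -0.0003 0 0 0; 0.032 0 0 -0.0003 0 0 0; 0.036 0 0 -0.0003 0 0 0; 0.0876 0 0 -0.0003 0 0 0; 0.0876 0 0 -0.0003 0 0 0; 0.0876 0 0 -0.0003 0 0 0; 0.0876 0 0 -0.0003 0 0 0; 0.0876 0 0 -0.01 0 0 0; 0.0876 0 0 -0.025 0 0 0; 0.0876 0 0 -0.045 0 0 0; 0.0876 0 0 -0.070 0 0 0; 0.0876 0 0 -0.095 0 0 0; 0.0876 0 0 -0.120 0 0 0; 0.0876 0 0 -0.140 0 0 0; 0.0876 0 0 -0.150 0 0 0; 0.0876 0 0 -0.150 0 0 0; 0.0876 0 0 -0.150 0 0 0"}}

```text
clock: 15.2
tool_pos: [0.4647, -0.0398, 0.3836]
orientation: [180.0, -0.0, -157.3]
force: [-0.3, -0.1, -0.4]
opening: 0.0873
```

Run:
```python
from m import *
o=ctrl.get_obs(); print(o['clock'],o['tool_pos'],o['force'],o['opening'])
p=ctrl.snapshot('scene'); save(p,'s4')
cv2.imwrite('pics/s4c.png',cv2.cvtColor(cv2.resize(p['image'],(768,576),interpolation=2),cv2.COLOR_RGB2BGR))
for r in ctrl.trace(p,'pusher'):
    ys,xs=np.where(r['region']); b2=np.array([xs.min(),ys.min(),xs.max()+1,ys.max()+1.])
    x,res=fitbox(p,b2,[disc(0,.022),disc(.02,.022),disc(.11,.015)],[.47,-.04]); print(b2,r['confidence'],x.round(4),res.round(1))
hsv=cv2.cvtColor(p['image'],cv2.COLOR_RGB2HSV)
m=((hsv[...,0]<5)|(hsv[...,0]>175))&(hsv[...,1]>200)&(hsv[...,2]>80)
k,L,S,C=cv2.connectedComponentsWithStats(m.astype('uint8'))
for i in range(1,k):
    if S[i,4]>100: print('red',S[i],C[i])
for z in (.030,.034,.038): print(z,proj(p,np.array([.606,.152,z])))
```

```text
15.2 [ 0.46469324 -0.03978653  0.38357604] [-0.25894715 -0.09299898 -0.37982452] 0.08726641007750274
[136. 176. 166. 235.] 0.77 [ 0.382 -0.159] [-0.7 -0.6  0.8  0.5]
[219. 162. 242. 219.] 0.56 [ 0.465  -0.0406] [-0.2 -0.8  0.2  0.7]
red [336 173  24  14 269] [347.44609665 179.56877323]
0.03 [347.37642909 179.22857293]
0.034 [347.66584087 177.67781231]
0.038 [347.95707977 176.11726132]
```

View pics/s4c.png

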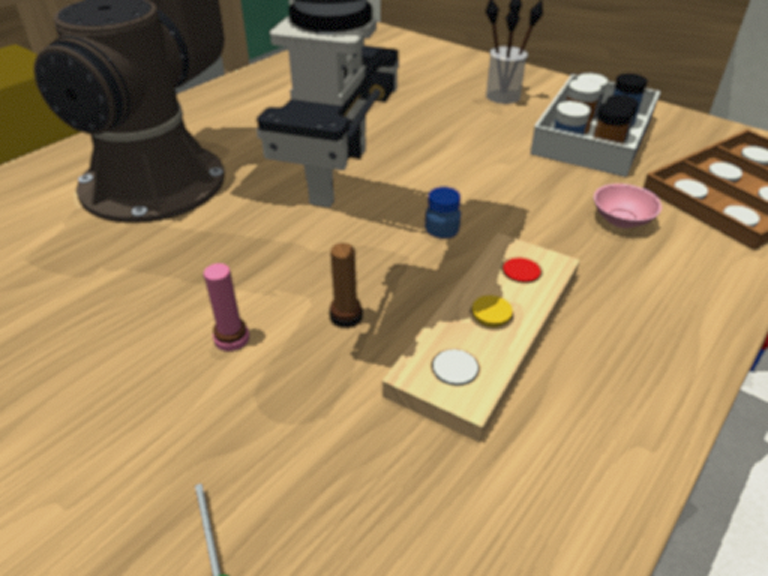

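The pusher stands upright at (346,290) with the gripper clear of it. The red cap's image has dropped about 3 px, which matches its home height of 0.030 m. The yellow cap is still raised at (492,310).

```bash
python3 -c "
from plant import ctrl
print(ctrl.close_job())"
```

```text
the job is handed in; nothing more can be done
None
```

I pressed the red cap home with the brown, black-footed pusher held upright, then stood the pusher on the table and let go of it. I handed the job in at about 15 s, with no verdict reported.

- **Red cap:** it moved down at about 9–12 N, then stopped, and the force rose to about 28 N (limit 120 N at the wrist). In the last picture its position matches a top height of 30 mm, which is fully home. The detector did not report the red cap in the picture taken just after the press. I judged it from that picture by eye and from its colour outline in the last one.
- **Yellow cap:** not touched, and it still stood raised in the last picture.
- **Pusher:** it stands upright at about (0.465, -0.040). The gripper is open about 150 mm above where it let go, and the force reading is near zero.

The wrist camera put the red cap about 3 mm from where the other two cameras had it. I corrected for this before pressing, well within the 12 mm allowed.

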